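# Set the thread spools out from light to dark

## Task

Put the four thread spools on the thread board, one standing upright in each hollow, in order of shade from light to dark: cream in the hollow next to the white knob, then ochre, then red, and dark brown next to the black knob. Leave the green tin, the wax block and the sharpening stone where they are.

Things in the scene. Friction and masses are not known exactly. Their poses are not given: they have to be found in the camera images.
- cream_spool: Loose wooden spool of cream thread, standing upright: round, end discs 45 mm in diameter, 55 mm tall, 60 g, solid, with a round cream sticker on its top. Origin: centre of the underside; z points up through the spool. Can be gripped across its discs from above at any yaw.
- ochre_spool: Loose wooden spool of ochre (yellow-brown) thread, standing upright: round, end discs 44 mm in diameter, 52 mm tall, 60 g, solid, with a round ochre (yellow-brown) sticker on its top. Origin: centre of the underside; z points up through the spool. Can be gripped across its discs from above at any yaw.
- red_spool: Loose wooden spool of red thread, standing upright: round, end discs 42 mm in diameter, 50 mm tall, 60 g, solid, with a round red sticker on its top. Origin: centre of the underside; z points up through the spool. Can be gripped across its discs from above at any yaw.
- brown_spool: Loose wooden spool of dark brown thread, standing upright: round, end discs 40 mm in diameter, 50 mm tall, 60 g, solid, with a round dark brown sticker on its top. Origin: centre of the underside; z points up through the spool. Can be gripped across its discs from above at any yaw.
- thread_board: Fixed brown wooden board lying on the bench, 84 mm (its x) by 350 mm (its y) and 14 mm thick. Four round hollows, 62 mm in diameter and 4 mm deep (flat dark green floors 10 mm above the bench), stand in a row along its y axis, centred at x = 0 and y = -112.5, -37.5, +37.5 and +112.5 mm in its frame. Origin: centre of its underside; z up. It does not move when touched.
- white_knob: Small white knob, 20 mm in diameter and 18 mm tall, fixed on top of the board on its centre line, 161 mm from the board's centre, at one end or the other (this varies): it marks the light end. Origin: centre of its underside, on the board's top.
- black_knob: Small black knob, like the white one, at the board's other end: it marks the dark end. Origin: centre of its underside, on the board's top.
- tack_tin: Bystander: loose round tin with a green lid, 80 mm in diameter, 27 mm tall. Origin: centre of its underside.
- wax_block: Bystander: loose yellow block of beeswax, 34 x 55 x 21 mm. Origin: centre of its underside.
- sharpening_stone: Bystander: loose grey and red sharpening stone, 50 x 150 x 25 mm (long along its y), lying behind the board. Origin: centre of its underside.

How it is judged:
By the outcome, as a careful person would: the job done as asked, in the order asked, and still so for the second after the job is handed in, with the robot touching nothing.
It also fails if it takes over 86 s, if anything falls off the work surface, if the arm or the gripper's body presses on something with over 40 N, if the wrist force passes 120 N, or if a joint passes its speed limit or range.

## Robot

A 6-joint arm with a two-finger parallel gripper is mounted at the origin on a cart in front of the work surface, level with it; the furniture and walls round the work are solid. World frame = base frame: x ahead of the robot, y to its left, z up, the work surface at z = 0. Lengths are in m, angles in rad, forces in N, time in s.
With the tool pointing down it reaches from about 0.3 to 0.775 m from the base axis. Payload 14.6 kg.
Tool frame: the origin (TCP) lies on the centre line of the jaws, within the pads' length; the fingertips stand ctrl.tcp_to_tips ahead of it and the grasp point (between the pads) lies 2 mm behind it (ctrl.tcp_to_tips is the distance from the TCP to the fingertips, in m); z points along the fingers, y is the line along which they close (so a half turn about z gives the same grasp; the last joint's range is limited). The gripper opens to 94 mm and grips with 3 to 60 N. Pads are 16 mm wide; open, the fingers measure 119 mm over their backs; the gripper's body (75 mm by 177 mm) begins 78 mm behind the grasp point.
Start: joints at [-1.169, 0.3, 1.521, -0, 1.321, -0.067], TCP at [0.248, -0.491, 0.222] pointing down, gripper open.
Joint ranges: [-3.03, 3.03], [-0.79, 2.21], [0.23, 2.52], [-1.04, 4.18], [0, 3.07], [-2.55, 2.55]. Speed limits (rad/s): [2.22, 2.22, 2.57, 3.14, 3.14, 3.14].

## Interface

Orientations are given as [roll, pitch, yaw] about the fixed x, y, z axes, in that order (R = Rz(yaw) Ry(pitch) Rx(roll)).
In Python, from station import telemetry, viewer, hand_in, ctrl gives the robot as it stands.
- The arm moves only by the tool step_arm, never from a script. Its argument "plan" is a list of rows, each an object of numbers: "dx", "dy", "dz": the shift along the tool's x, y, z scaled (see below); "rx", "ry", "rz": the turn, a rotation vector about the tool's x, y, z scaled (see below); "claw": the closure, from 0 (fully open) to 1 (shut). In form: [{"dx": .., "dy": .., "dz": .., "rx": .., "ry": .., "rz": .., "claw": ..}, ...]. A call has 1 to 10 rows; each row shifts and turns the commanded pose from where the row before left it, along the tool's axes as they then stand; what a row does not reach is not made up. The controller multiplies each number of a shift by 0.1 m and each number of a turn by 90 degrees. A row lasts 1/10 s, in which the tool goes at most 50 mm and 8.59 degrees, less where a joint would pass 70% of its speed; a pose out of reach is approached as far as the arm can. A call with a number of a shift or a turn outside -1 to 1 is refused whole. A call with a gripper value outside its range is refused whole. The fingers move at their own pace and stop on an object; "grip_force" is the grip in N (left out, the last holds). Time passes only in rows, so rows that do not move let the fingers close. It gives the time, the measured TCP pose, the force, the opening and the grip force at its end, in the units of the state.
- telemetry.get_obs(): the state, without advancing time (a new reading comes with each control period).
- viewer.camera(name): name is "scene" or "top"; returns a dict with "img" (480x640x3 uint8, red, green, blue), "z_map" (480x640 float32, m along the optical axis (not along the pixel's ray), 0 where there is no reading), "fx", "fy", "cx", "cy" (pixels), "R" (3x3) and "t" (3): a world point X has camera coordinates R X + t. Camera axes: x right, y down, z forward; pixel columns grow to the right and rows downward; lengths in m; the calibration is good to about 2 mm. A picture is of the moment at which its call begins.
- hand_in(): hands the job in; it is judged then, once.
Trained networks look in a picture, given as the dict that the camera call returned (one of the last four; its "shot" number tells which), for a name from the list of things; names that differ only in an ending like _2 or _b are one class to them, and where a whole thing is asked for, a point or a joint stands for the part that bears it (a point fixed in the world has none). Each returns a list of dicts, best first, with "score" (0 to 1); they miss things now and then, are a little off and sometimes report something else, mostly with a low value. They report only what shows in the picture. A call takes as long as a camera call.
- viewer.recognise(target, picture): "rect" ([left, top, right, bottom] in pixels, round what is visible of it).
The state is a dict: "time_s": time; "qpos": joint angles; "joint_vel": joint speeds; "tau": joint torques, N m; "ee_pos": TCP position; "eef_rot": TCP orientation; "force": force on the tool from outside, world axes, zero at the start; "moment": the same for the moment, N m; "grip_width": finger opening in m; "grip_force": force on a finger pad.
Only numpy, scipy, OpenCV 4.12 (cv2) and the standard library are available. Lean on these libraries where they do the work, as an engineer would, in place of code of your own. Each camera call takes 0.05 s, during which the arm holds its last target. There are 200 camera calls.

## Working session

There is one attempt and no reset: what is moved stays moved. The work goes in short steps, Python scripts to look and compute and a tool call to move; the robot and the scene stay as the last step left them, time stands still between calls to the robot, and variables do not carry over. Pictures are saved under pics/ and viewed, at most 14 in all, crops included, and the job is handed in when it is done.

Besides the shell and the picture viewer there is one more tool, called after "Request:" as name(argument=value, ...) on one line, values as JSON. step_arm: Moves the arm, as the interface text tells. Shifts and turns lie within -1 to 1; 1 stands for 0.1 m of shift or 90 degrees of turn. Its arguments: {"type":"object","properties":{"plan":{"type":"array"},"grip_force":{"type":"number"}},"required":["plan"]}

```bash
mkdir -p pics; cat > h.py <<'E'
import numpy as np, cv2
from station import telemetry, viewer, hand_in, ctrl
def pts(p):
    z=p["z_map"]; v,u=np.mgrid[0:480,0:640]
    C=np.stack([(u-p["cx"])/p["fx"]*z,(v-p["cy"])/p["fy"]*z,z],-1)
    return (C-p["t"])@p["R"]   # R^T (c-t)
def save(p,n): cv2.imwrite(f"pics/{n}.png",cv2.cvtColor(p["img"],cv2.COLOR_RGB2BGR))
E
python3 - <<'E'
from h import *
print(ctrl.tcp_to_tips, telemetry.get_obs())
for c in ("top","scene"):
    p=viewer.camera(c); save(p,c+"0"); W=pts(p)
    for n in "cream_spool ochre_spool red_spool brown_spool thread_board white_knob black_knob tack_tin wax_block sharpening_stone".split():
        for r in viewer.recognise(n,p)[:2]:
            l,t,rr,b=[int(round(x)) for x in r["rect"]]
            w=W[max(t,0):b,max(l,0):rr]; ok=(p["z_map"][max(t,0):b,max(l,0):rr]>0)
            q=w[ok]; zt=np.percentile(q[:,2],90) if len(q) else 0
            m=q[abs(q[:,2]-zt)<.004] if len(q) else q
            mid=(m.min(0)+m.max(0))/2 if len(m) else 0
            print(c,n,round(r["score"],2),[l,t,rr,b],"ztop",round(float(zt),3),"mid",np.round(mid,3),"mean",np.round(m.mean(0),3) if len(m) else 0)
E
```

```text
0.017 {'time_s': 0.0, 'qpos': array([-1.16862007e+00,  3.00455900e-01,  1.52160429e+00,  7.10917558e-06,
        1.32069487e+00, -6.65945419e-02]), 'joint_vel': array([-7.78321848e-05,  2.79197399e-03, -2.20399762e-03, -6.77071874e-04,
        1.59397452e-04, -2.14499970e-04]), 'tau': array([-3.44359971e-03, -5.31816852e+01, -3.52738345e+01,  7.07440870e-02,
        2.44933198e-02, -9.54093798e-05]), 'ee_pos': array([ 0.24838749, -0.49043562,  0.22188484]), 'eef_rot': array([-3.14043328e+00, -8.42238240e-05,  4.68768988e-01]), 'force': array([0.00524765, 0.18975269, 0.49601332]), 'moment': array([-0.01071774, -0.07005775, -0.03280136]), 'grip_force': 0.0, 'grip_width': 0.09372623531151003}
top ochre_spool 0.76 [221, 298, 246, 316] ztop 0.054 mid [0.453 0.172 0.054] mean [0.453 0.172 0.053]
top ochre_spool 0.34 [278, 156, 348, 187] ztop 0.027 mid [0.742 0.002 0.027] mean [0.742 0.003 0.025]
top red_spool 0.92 [362, 304, 386, 319] ztop 0.053 mid [ 0.441 -0.124  0.053] mean [ 0.443 -0.123  0.051]
top brown_spool 0.9 [424, 302, 446, 323] ztop 0.052 mid [ 0.438 -0.254  0.052] mean [ 0.438
[... 1019 characters left out ...]
 mid [ 0.598 -0.021  0.025] mean [ 0.687 -0.016  0.025]
scene white_knob 0.37 [361, 216, 368, 228] ztop 0.033 mid [ 0.6   -0.183  0.033] mean [ 0.6   -0.183  0.033]
scene black_knob 0.62 [280, 280, 290, 291] ztop 0.033 mid [0.575 0.135 0.033] mean [0.574 0.136 0.032]
scene tack_tin 0.63 [201, 338, 250, 379] ztop 0.029 mid [0.524 0.351 0.028] mean [0.522 0.352 0.028]
scene wax_block 0.75 [416, 200, 433, 217] ztop 0.023 mid [ 0.536 -0.364  0.023] mean [ 0.536 -0.361  0.022]
scene sharpening_stone 0.57 [238, 221, 298, 258] ztop 0.028 mid [0.765 0.004 0.028] mean [0.747 0.008 0.026]
scene sharpening_stone 0.35 [362, 218, 368, 228] ztop 0.034 mid [ 0.6   -0.183  0.033] mean [ 0.6   -0.183  0.033]
```

View pics/top0.png

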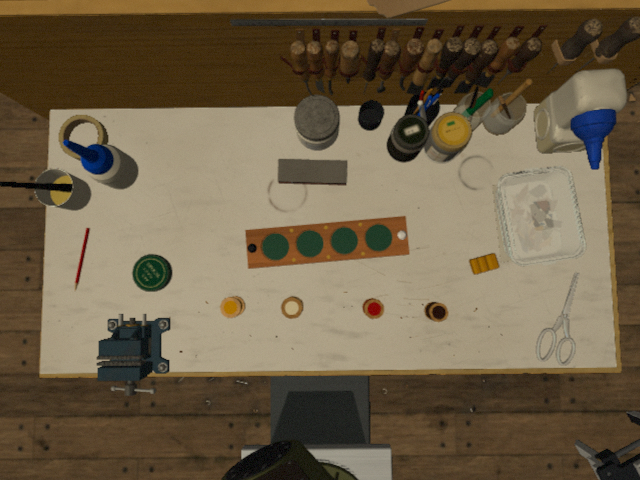

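View pics/scene0.png

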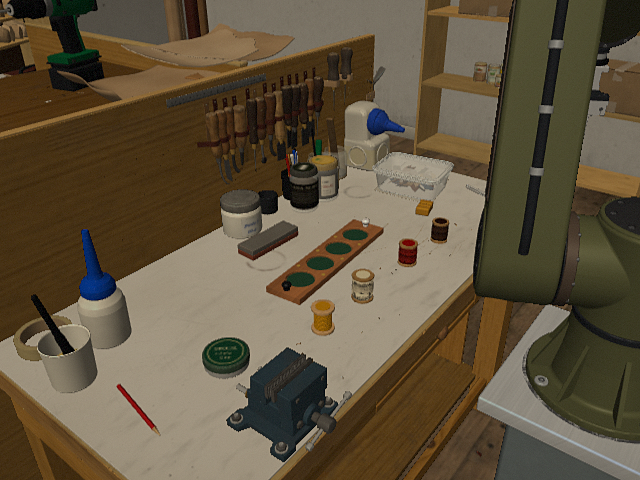

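The top view shows the board at (327,242), with the white knob at its right end (402,235) and the black knob at its left (252,248). Front row, left to right: ochre (232,306), cream (291,307), red (373,309) and brown (437,311). Next I refine the hollow and spool centres.

```bash
python3 - <<'E'
from h import *
p=viewer.camera("top"); W=pts(p)
print("f",p["fx"],"cam",-p["R"].T@p["t"])
hs=cv2.cvtColor(p["img"],cv2.COLOR_RGB2HSV)
g=((hs[...,0]>55)&(hs[...,0]<95)&(hs[...,1]>80)).astype(np.uint8)
n,l,s,c=cv2.connectedComponentsWithStats(g)
def ray(u,v,z):
    o=-p["R"].T@p["t"]; d=p["R"].T@np.array([(u-p["cx"])/p["fx"],(v-p["cy"])/p["fy"],1]); return o+d*(z-o[2])/d[2]
H=[]
for i in range(1,n):
    if s[i,4]>300 and 225<c[i][1]<260: X=ray(*c[i],.010); H.append(X); print("hollow",s[i],np.round(X,4))
H=np.array(sorted(H,key=lambda a:a[1])); A=np.polyfit([-112.5,-37.5,37.5,112.5],H[:,:2],1); print("dir",A[0]*1000,"c",A[1])
for nm,u,v,h in (("ochre",232,306,.052),("cream",291,307,.055),("red",373,309,.05),("brown",437,311,.05)):
    w=W[v-22:v+22,u-22:u+22].copy(); m=(w[...,2]>h-.008)&(w[...,2]<h+.012); q=w[m]
    vv,uu=np.nonzero(m); 
    (cx,cy),r=cv2.minEnclosingCircle(np.stack([uu,vv],1).astype(np.float32))
    print(nm,m.sum(),np.round(ray(cx+u-22,cy+v-22,h),4),"r",r,"mean",np.round(ray(uu.mean()+u-22,vv.mean()+v-22,h),4))
pk=[("white",402,235),("black",252,248)]
for nm,u,v in pk: print(nm,np.round(ray(u,v,.032),3))
E
```

```text
f 457.3956777758831 cam [ 0.50556754 -0.02073321  1.00157775]
hollow [366 225  25  25 503] [ 0.5977 -0.139   0.01  ]
hollow [332 228  25  25 500] [ 0.5921 -0.0645  0.01  ]
hollow [297 231  26  25 501] [0.586  0.0104 0.01  ]
hollow [263 234  25  25 500] [0.5803 0.0853 0.01  ]
dir [-0.0779421   0.99714507] c [ 0.5890516  -0.02693877]
ochre 353 [0.4521 0.1725 0.052 ] r 10.596894264221191 mean [0.452  0.1722 0.052 ]
cream 366 [0.4499 0.0466 0.055 ] r 10.91899299621582 mean [0.4499 0.0464 0.055 ]
red 318 [ 0.4458 -0.1234  0.05  ] r 10.131603240966797 mean [ 0.4459 -0.1233  0.05  ]
brown 288 [ 0.4381 -0.256   0.05  ] r 9.7635498046875 mean [ 0.4377 -0.2558  0.05  ]
white [ 0.6   -0.187  0.032]
black [0.575 0.132 0.032]
```

Request:
step_arm(plan=[{"rz":-0.088,"dz":0.1},{"rz":-0.088,"dz":0.1},{"rz":-0.088,"dz":0.1},{"rz":-0.088,"dz":0.1},{"rz":-0.088,"dz":0.1},{"rz":-0.088,"dz":0.1},{"rz":-0.088,"dz":0.1},{"rz":-0.086},{},{}], grip_force=15)

```text
$.plan[0]: bad value
```

Every field may be required.

Request:
step_arm(plan=[{"dx":0,"dy":0,"dz":0.1,"rx":0,"ry":0,"rz":-0.088,"claw":0},{"dx":0,"dy":0,"dz":0.1,"rx":0,"ry":0,"rz":-0.088,"claw":0},{"dx":0,"dy":0,"dz":0.1,"rx":0,"ry":0,"rz":-0.088,"claw":0},{"dx":0,"dy":0,"dz":0.1,"rx":0,"ry":0,"rz":-0.088,"claw":0},{"dx":0,"dy":0,"dz":0.1,"rx":0,"ry":0,"rz":-0.088,"claw":0},{"dx":0,"dy":0,"dz":0.1,"rx":0,"ry":0,"rz":-0.088,"claw":0},{"dx":0,"dy":0,"dz":0.1,"rx":0,"ry":0,"rz":-0.088,"claw":0},{"dx":0,"dy":0,"dz":0,"rx":0,"ry":0,"rz":-0.086,"claw":0},{"dx":0,"dy":0,"dz":0,"rx":0,"ry":0,"rz":0,"claw":0}], grip_force=15)

```text
time_s: 2.05
ee_pos: [0.2485, -0.4906, 0.1522]
eef_rot: [-3.141, -0.0, 1.574]
force: [-0.0, -0.7, -0.8]
grip_width: 0.094
grip_force: 0.0
```

Request:
step_arm(plan=[{"dx":0.335,"dy":0.27,"dz":0,"rx":0,"ry":0,"rz":0,"claw":0},{"dx":0.335,"dy":0.27,"dz":0,"rx":0,"ry":0,"rz":0,"claw":0},{"dx":0.335,"dy":0.27,"dz":0,"rx":0,"ry":0,"rz":0,"claw":0},{"dx":0.335,"dy":0.27,"dz":0,"rx":0,"ry":0,"rz":0,"claw":0},{"dx":0.335,"dy":0.27,"dz":0,"rx":0,"ry":0,"rz":0,"claw":0},{"dx":0.335,"dy":0.27,"dz":0,"rx":0,"ry":0,"rz":0,"claw":0},{"dx":0.335,"dy":0.275,"dz":0,"rx":0,"ry":0,"rz":0,"claw":0},{"dx":0,"dy":0,"dz":0,"rx":0,"ry":0,"rz":0,"claw":0.2},{"dx":0,"dy":0,"dz":0.2,"rx":0,"ry":0,"rz":0,"claw":0.2},{"dx":0,"dy":0,"dz":0,"rx":0,"ry":0,"rz":0,"claw":0.2}])

```text
time_s: 3.05
ee_pos: [0.437, -0.2557, 0.1309]
eef_rot: [-3.139, -0.002, 1.569]
force: [0.0, 0.7, 0.1]
grip_width: 0.0762
grip_force: 0.0
```

Request:
step_arm(plan=[{"dx":0,"dy":0.01,"dz":0.3,"rx":0,"ry":0,"rz":0,"claw":0.2},{"dx":0,"dy":0,"dz":0.3,"rx":0,"ry":0,"rz":0,"claw":0.2},{"dx":0,"dy":0,"dz":0.2,"rx":0,"ry":0,"rz":0,"claw":0.2},{"dx":0,"dy":0,"dz":0.15,"rx":0,"ry":0,"rz":0,"claw":0.2},{"dx":0,"dy":0,"dz":0,"rx":0,"ry":0,"rz":0,"claw":0.2},{"dx":0,"dy":0,"dz":0,"rx":0,"ry":0,"rz":0,"claw":0.7},{"dx":0,"dy":0,"dz":0,"rx":0,"ry":0,"rz":0,"claw":0.7},{"dx":0,"dy":0,"dz":0,"rx":0,"ry":0,"rz":0,"claw":0.7},{"dx":0,"dy":0,"dz":0,"rx":0,"ry":0,"rz":0,"claw":0.7},{"dx":0,"dy":0,"dz":0,"rx":0,"ry":0,"rz":0,"claw":0.7}])

```text
time_s: 4.05
ee_pos: [0.4389, -0.2561, 0.0378]
eef_rot: [3.141, 0.0, 1.571]
force: [-0.0, -0.8, 2.7]
grip_width: 0.0394
grip_force: 15.0
```

Request:
step_arm(plan=[{"dx":0,"dy":0,"dz":-0.3,"rx":0,"ry":0,"rz":0,"claw":0.7},{"dx":0,"dy":0,"dz":-0.4,"rx":0,"ry":0,"rz":0,"claw":0.7},{"dx":0.37,"dy":0.17,"dz":-0.2,"rx":0,"ry":0,"rz":0,"claw":0.7},{"dx":0.44,"dy":0.18,"dz":0,"rx":0,"ry":0,"rz":0,"claw":0.7},{"dx":0.44,"dy":0.18,"dz":0,"rx":0,"ry":0,"rz":0,"claw":0.7},{"dx":0.44,"dy":0.18,"dz":0,"rx":0,"ry":0,"rz":0,"claw":0.7},{"dx":0.44,"dy":0.18,"dz":0,"rx":0,"ry":0,"rz":0,"claw":0.7},{"dx":0.44,"dy":0.18,"dz":0,"rx":0,"ry":0,"rz":0,"claw":0.7},{"dx":0.44,"dy":0.18,"dz":0,"rx":0,"ry":0,"rz":0,"claw":0.7},{"dx":0.404,"dy":0.164,"dz":0,"rx":0,"ry":0,"rz":0,"claw":0.7}])

```text
time_s: 5.05
ee_pos: [0.5804, 0.0877, 0.1275]
eef_rot: [3.141, -0.0, 1.572]
force: [0.2, -0.8, -1.2]
grip_width: 0.0395
grip_force: 15.0
```

Request:
step_arm(plan=[{"dx":-0.01,"dy":0,"dz":0.3,"rx":0,"ry":0,"rz":0,"claw":0.7},{"dx":0,"dy":0,"dz":0.3,"rx":0,"ry":0,"rz":0,"claw":0.7},{"dx":0,"dy":0,"dz":0.13,"rx":0,"ry":0,"rz":0,"claw":0.7},{"dx":0,"dy":0,"dz":0.03,"rx":0,"ry":0,"rz":0,"claw":0.7},{"dx":0,"dy":0,"dz":0.03,"rx":0,"ry":0,"rz":0,"claw":0.7},{"dx":0,"dy":0,"dz":0,"rx":0,"ry":0,"rz":0,"claw":0.7},{"dx":0,"dy":0,"dz":0,"rx":0,"ry":0,"rz":0,"claw":0.7}])

```text
time_s: 5.75
ee_pos: [0.5805, 0.0844, 0.0496]
eef_rot: [3.14, -0.0, 1.571]
force: [-0.1, 0.6, -0.8]
grip_width: 0.0394
grip_force: 15.0
```

Request:
step_arm(plan=[{"dx":0,"dy":0,"dz":0.015,"rx":0,"ry":0,"rz":0,"claw":0.7},{"dx":0,"dy":0,"dz":0,"rx":0,"ry":0,"rz":0,"claw":0.7},{"dx":0,"dy":0,"dz":0,"rx":0,"ry":0,"rz":0,"claw":0.3},{"dx":0,"dy":0,"dz":0,"rx":0,"ry":0,"rz":0,"claw":0.3},{"dx":0,"dy":0,"dz":0,"rx":0,"ry":0,"rz":0,"claw":0.3},{"dx":0,"dy":0,"dz":0,"rx":0,"ry":0,"rz":0,"claw":0.3},{"dx":0,"dy":0,"dz":-0.2,"rx":0,"ry":0,"rz":0,"claw":0.3},{"dx":0,"dy":0,"dz":-0.3,"rx":0,"ry":0,"rz":0,"claw":0.3},{"dx":0,"dy":0,"dz":-0.3,"rx":0,"ry":0,"rz":0,"claw":0.2},{"dx":0,"dy":0,"dz":0,"rx":0,"ry":0,"rz":0,"claw":0.2}])

```text
time_s: 6.75
ee_pos: [0.5816, 0.0846, 0.131]
eef_rot: [3.135, -0.001, 1.572]
force: [0.4, 0.5, 0.5]
grip_width: 0.0744
grip_force: 0.0
```

Request:
step_arm(plan=[{"dx":-0.347,"dy":-0.226,"dz":0,"rx":0,"ry":0,"rz":0,"claw":0.2},{"dx":-0.347,"dy":-0.226,"dz":0,"rx":0,"ry":0,"rz":0,"claw":0.2},{"dx":-0.347,"dy":-0.226,"dz":0,"rx":0,"ry":0,"rz":0,"claw":0.2},{"dx":-0.347,"dy":-0.226,"dz":0,"rx":0,"ry":0,"rz":0,"claw":0.2},{"dx":-0.347,"dy":-0.226,"dz":0,"rx":0,"ry":0,"rz":0,"claw":0.2},{"dx":-0.345,"dy":-0.226,"dz":0,"rx":0,"ry":0,"rz":0,"claw":0.2},{"dx":0,"dy":0,"dz":0,"rx":0,"ry":0,"rz":0,"claw":0.2},{"dx":0,"dy":0,"dz":0.2,"rx":0,"ry":0,"rz":0,"claw":0.2},{"dx":0,"dy":0,"dz":0.2,"rx":0,"ry":0,"rz":0,"claw":0.2},{"dx":0,"dy":0,"dz":0,"rx":0,"ry":0,"rz":0,"claw":0.2}])

```text
time_s: 7.75
ee_pos: [0.4435, -0.1228, 0.0847]
eef_rot: [-3.138, -0.002, 1.572]
force: [-0.5, 0.2, 0.2]
grip_width: 0.0753
grip_force: 0.0
```

```bash
python3 - <<'E'
from h import *
p=viewer.camera("scene"); save(p,"s1")
c=p["img"][190:330,240:460]; cv2.imwrite("pics/s1c.png",cv2.resize(c[...,::-1],None,fx=3,fy=3))
print(telemetry.get_obs()["ee_pos"])
E
```

```text
[ 0.44414993 -0.12302779  0.08609772]
```

View pics/s1c.png

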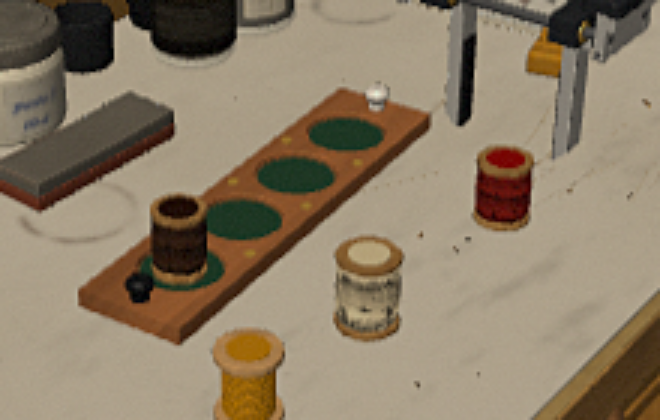

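The crop shows brown standing upright in the hollow by the black knob (crop 180,240). The open gripper is above red (crop 505,190).

Request:
step_arm(plan=[{"dx":0,"dy":0.015,"dz":0.2,"rx":0,"ry":0,"rz":0,"claw":0.2},{"dx":0,"dy":0,"dz":0.2,"rx":0,"ry":0,"rz":0,"claw":0.2},{"dx":0,"dy":0,"dz":0.1,"rx":0,"ry":0,"rz":0,"claw":0.2},{"dx":0,"dy":0,"dz":0,"rx":0,"ry":0,"rz":0,"claw":0.2},{"dx":0,"dy":0,"dz":0,"rx":0,"ry":0,"rz":0,"claw":0.7},{"dx":0,"dy":0,"dz":0,"rx":0,"ry":0,"rz":0,"claw":0.7},{"dx":0,"dy":0,"dz":0,"rx":0,"ry":0,"rz":0,"claw":0.7},{"dx":0,"dy":0,"dz":0,"rx":0,"ry":0,"rz":0,"claw":0.7},{"dx":0,"dy":0,"dz":0,"rx":0,"ry":0,"rz":0,"claw":0.7},{"dx":0,"dy":0,"dz":0,"rx":0,"ry":0,"rz":0,"claw":0.7}])

```text
time_s: 8.8
ee_pos: [0.4462, -0.1237, 0.0372]
eef_rot: [3.141, 0.0, 1.571]
force: [-1.3, 0.2, 3.8]
grip_width: 0.0415
grip_force: 15.0
```

Request:
step_arm(plan=[{"dx":0,"dy":0,"dz":-0.3,"rx":0,"ry":0,"rz":0,"claw":0.7},{"dx":0,"dy":0,"dz":-0.4,"rx":0,"ry":0,"rz":0,"claw":0.7},{"dx":0.268,"dy":0.28,"dz":-0.2,"rx":0,"ry":0,"rz":0,"claw":0.7},{"dx":0.268,"dy":0.28,"dz":0,"rx":0,"ry":0,"rz":0,"claw":0.7},{"dx":0.268,"dy":0.28,"dz":0,"rx":0,"ry":0,"rz":0,"claw":0.7},{"dx":0.268,"dy":0.28,"dz":0,"rx":0,"ry":0,"rz":0,"claw":0.7},{"dx":0.268,"dy":0.28,"dz":0,"rx":0,"ry":0,"rz":0,"claw":0.7},{"dx":0,"dy":0,"dz":0,"rx":0,"ry":0,"rz":0,"claw":0.7},{"dx":0,"dy":0,"dz":0.3,"rx":0,"ry":0,"rz":0,"claw":0.7},{"dx":0,"dy":0,"dz":0,"rx":0,"ry":0,"rz":0,"claw":0.7}])

```text
time_s: 9.8
ee_pos: [0.5838, 0.0103, 0.0936]
eef_rot: [-3.136, -0.0, 1.572]
force: [-0.1, -0.1, -1.5]
grip_width: 0.0414
grip_force: 15.0
```

Request:
step_arm(plan=[{"dx":0,"dy":0,"dz":0.3,"rx":0,"ry":0,"rz":0,"claw":0.7},{"dx":0,"dy":0,"dz":0.12,"rx":0,"ry":0,"rz":0,"claw":0.7},{"dx":0,"dy":0,"dz":0.04,"rx":0,"ry":0,"rz":0,"claw":0.7},{"dx":0,"dy":0,"dz":0,"rx":0,"ry":0,"rz":0,"claw":0.7},{"dx":0,"dy":0,"dz":0,"rx":0,"ry":0,"rz":0,"claw":0.7}])

```text
time_s: 10.3
ee_pos: [0.5864, 0.0103, 0.0521]
eef_rot: [3.14, 0.0, 1.571]
force: [0.9, -0.8, -0.7]
grip_width: 0.0412
grip_force: 15.0
```

Request:
step_arm(plan=[{"dx":0,"dy":0,"dz":0.04,"rx":0,"ry":0,"rz":0,"claw":0.7},{"dx":0,"dy":0,"dz":0,"rx":0,"ry":0,"rz":0,"claw":0.7},{"dx":0,"dy":0,"dz":0,"rx":0,"ry":0,"rz":0,"claw":0.3},{"dx":0,"dy":0,"dz":0,"rx":0,"ry":0,"rz":0,"claw":0.3},{"dx":0,"dy":0,"dz":0,"rx":0,"ry":0,"rz":0,"claw":0.3},{"dx":0,"dy":0,"dz":0,"rx":0,"ry":0,"rz":0,"claw":0.3},{"dx":0,"dy":0,"dz":-0.2,"rx":0,"ry":0,"rz":0,"claw":0.3},{"dx":0,"dy":0,"dz":-0.3,"rx":0,"ry":0,"rz":0,"claw":0.3},{"dx":0,"dy":0,"dz":-0.3,"rx":0,"ry":0,"rz":0,"claw":0.2},{"dx":0,"dy":0,"dz":0,"rx":0,"ry":0,"rz":0,"claw":0.2}])

```text
time_s: 11.3
ee_pos: [0.5876, 0.0105, 0.1311]
eef_rot: [3.135, 0.0, 1.572]
force: [1.2, 1.1, 0.2]
grip_width: 0.0746
grip_force: 0.0
```

Request:
step_arm(plan=[{"dx":0.324,"dy":-0.268,"dz":0,"rx":0,"ry":0,"rz":0,"claw":0.2},{"dx":0.324,"dy":-0.268,"dz":0,"rx":0,"ry":0,"rz":0,"claw":0.2},{"dx":0.324,"dy":-0.268,"dz":0,"rx":0,"ry":0,"rz":0,"claw":0.2},{"dx":0.324,"dy":-0.268,"dz":0,"rx":0,"ry":0,"rz":0,"claw":0.2},{"dx":0.324,"dy":-0.268,"dz":0,"rx":0,"ry":0,"rz":0,"claw":0.2},{"dx":0,"dy":0,"dz":0,"rx":0,"ry":0,"rz":0,"claw":0.2},{"dx":0,"dy":0,"dz":0.2,"rx":0,"ry":0,"rz":0,"claw":0.2},{"dx":0,"dy":0,"dz":0.2,"rx":0,"ry":0,"rz":0,"claw":0.2},{"dx":0,"dy":0,"dz":0,"rx":0,"ry":0,"rz":0,"claw":0.2},{"dx":0,"dy":0,"dz":0,"rx":0,"ry":0,"rz":0,"claw":0.2}])

```text
time_s: 12.3
ee_pos: [0.452, 0.1721, 0.087]
eef_rot: [-3.141, 0.0, 1.571]
force: [0.2, -0.1, -0.7]
grip_width: 0.0752
grip_force: 0.0
```

Request:
step_arm(plan=[{"dx":0,"dy":0,"dz":0.2,"rx":0,"ry":0,"rz":0,"claw":0.2},{"dx":0,"dy":0,"dz":0.2,"rx":0,"ry":0,"rz":0,"claw":0.2},{"dx":0,"dy":0,"dz":0.1,"rx":0,"ry":0,"rz":0,"claw":0.2},{"dx":0,"dy":0,"dz":0,"rx":0,"ry":0,"rz":0,"claw":0.2},{"dx":0,"dy":0,"dz":0,"rx":0,"ry":0,"rz":0,"claw":0.7},{"dx":0,"dy":0,"dz":0,"rx":0,"ry":0,"rz":0,"claw":0.7},{"dx":0,"dy":0,"dz":0,"rx":0,"ry":0,"rz":0,"claw":0.7},{"dx":0,"dy":0,"dz":0,"rx":0,"ry":0,"rz":0,"claw":0.7},{"dx":0,"dy":0,"dz":0,"rx":0,"ry":0,"rz":0,"claw":0.7},{"dx":0,"dy":0,"dz":0,"rx":0,"ry":0,"rz":0,"claw":0.7}])

```text
time_s: 13.3
ee_pos: [0.452, 0.1725, 0.0373]
eef_rot: [3.141, -0.0, 1.572]
force: [-2.3, -0.0, 6.1]
grip_width: 0.044
grip_force: 15.0
```

Request:
step_arm(plan=[{"dx":0,"dy":0,"dz":-0.4,"rx":0,"ry":0,"rz":0,"claw":0.7},{"dx":0,"dy":0,"dz":-0.5,"rx":0,"ry":0,"rz":0,"claw":0.7},{"dx":-0.395,"dy":0.233,"dz":0,"rx":0,"ry":0,"rz":0,"claw":0.7},{"dx":-0.395,"dy":0.233,"dz":0,"rx":0,"ry":0,"rz":0,"claw":0.7},{"dx":-0.395,"dy":0.233,"dz":0,"rx":0,"ry":0,"rz":0,"claw":0.7},{"dx":-0.395,"dy":0.233,"dz":0,"rx":0,"ry":0,"rz":0,"claw":0.7},{"dx":-0.395,"dy":0.233,"dz":0,"rx":0,"ry":0,"rz":0,"claw":0.7},{"dx":-0.395,"dy":0.235,"dz":0,"rx":0,"ry":0,"rz":0,"claw":0.7},{"dx":0,"dy":0,"dz":0,"rx":0,"ry":0,"rz":0,"claw":0.7},{"dx":0,"dy":0,"dz":0,"rx":0,"ry":0,"rz":0,"claw":0.7}])

```text
time_s: 14.3
ee_pos: [0.5917, -0.065, 0.1262]
eef_rot: [-3.14, -0.0, 1.57]
force: [0.8, 0.1, -1.8]
grip_width: 0.0437
grip_force: 15.0
```

Request:
step_arm(plan=[{"dx":0,"dy":0,"dz":0.3,"rx":0,"ry":0,"rz":0,"claw":0.7},{"dx":0,"dy":0,"dz":0.3,"rx":0,"ry":0,"rz":0,"claw":0.7},{"dx":0,"dy":0,"dz":0.13,"rx":0,"ry":0,"rz":0,"claw":0.7},{"dx":0,"dy":0,"dz":0,"rx":0,"ry":0,"rz":0,"claw":0.7},{"dx":0,"dy":0,"dz":0,"rx":0,"ry":0,"rz":0,"claw":0.7}])

```text
time_s: 14.8
ee_pos: [0.5924, -0.0641, 0.0551]
eef_rot: [3.141, 0.0, 1.572]
force: [-0.7, 0.1, -0.5]
grip_width: 0.044
grip_force: 15.0
```

Request:
step_arm(plan=[{"dx":0,"dy":0,"dz":0.05,"rx":0,"ry":0,"rz":0,"claw":0.7},{"dx":0,"dy":0,"dz":0.02,"rx":0,"ry":0,"rz":0,"claw":0.7},{"dx":0,"dy":0,"dz":0,"rx":0,"ry":0,"rz":0,"claw":0.7},{"dx":0,"dy":0,"dz":0,"rx":0,"ry":0,"rz":0,"claw":0.3},{"dx":0,"dy":0,"dz":0,"rx":0,"ry":0,"rz":0,"claw":0.3},{"dx":0,"dy":0,"dz":0,"rx":0,"ry":0,"rz":0,"claw":0.3},{"dx":0,"dy":0,"dz":0,"rx":0,"ry":0,"rz":0,"claw":0.3},{"dx":0,"dy":0,"dz":-0.2,"rx":0,"ry":0,"rz":0,"claw":0.3},{"dx":0,"dy":0,"dz":-0.3,"rx":0,"ry":0,"rz":0,"claw":0.2},{"dx":0,"dy":0,"dz":-0.3,"rx":0,"ry":0,"rz":0,"claw":0.2}])

```text
time_s: 15.8
ee_pos: [0.5917, -0.0645, 0.1277]
eef_rot: [-3.141, -0.0, 1.571]
force: [-0.2, -1.1, 0.1]
grip_width: 0.075
grip_force: 0.0
```

Request:
step_arm(plan=[{"dx":0.278,"dy":-0.355,"dz":0,"rx":0,"ry":0,"rz":0,"claw":0.2},{"dx":0.278,"dy":-0.355,"dz":0,"rx":0,"ry":0,"rz":0,"claw":0.2},{"dx":0.278,"dy":-0.355,"dz":0,"rx":0,"ry":0,"rz":0,"claw":0.2},{"dx":0.278,"dy":-0.355,"dz":0,"rx":0,"ry":0,"rz":0,"claw":0.2},{"dx":0,"dy":0,"dz":0,"rx":0,"ry":0,"rz":0,"claw":0.2},{"dx":0,"dy":0,"dz":0.2,"rx":0,"ry":0,"rz":0,"claw":0.2},{"dx":0,"dy":0,"dz":0.15,"rx":0,"ry":0,"rz":0,"claw":0.2},{"dx":0,"dy":0,"dz":0,"rx":0,"ry":0,"rz":0,"claw":0.2},{"dx":0,"dy":0,"dz":0,"rx":0,"ry":0,"rz":0,"claw":0.2}])

```text
time_s: 16.7
ee_pos: [0.4503, 0.0464, 0.0923]
eef_rot: [-3.142, 0.0, 1.571]
force: [-0.1, 0.5, 0.4]
grip_width: 0.0749
grip_force: 0.0
```

```bash
python3 - <<'E'
from h import *
p=viewer.camera("scene")
c=p["img"][190:330,240:460]; cv2.imwrite("pics/s2c.png",cv2.resize(c[...,::-1],None,fx=3,fy=3))
print(telemetry.get_obs()["ee_pos"])
E
```

```text
[0.45046507 0.04641787 0.09260966]
```

View pics/s2c.png

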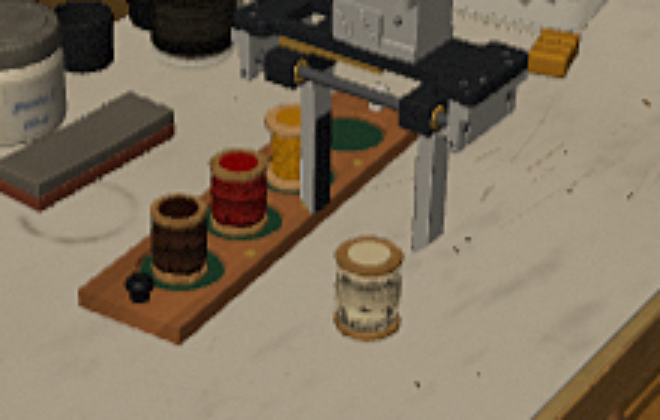

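Brown (crop 180,240), red (238,195) and ochre (288,150) stand upright in their hollows. The gripper is over cream (crop 370,290).

Request:
step_arm(plan=[{"dx":0,"dy":0,"dz":0.2,"rx":0,"ry":0,"rz":0,"claw":0.2},{"dx":0,"dy":0,"dz":0.2,"rx":0,"ry":0,"rz":0,"claw":0.2},{"dx":0,"dy":0,"dz":0.13,"rx":0,"ry":0,"rz":0,"claw":0.2},{"dx":0,"dy":0,"dz":0,"rx":0,"ry":0,"rz":0,"claw":0.2},{"dx":0,"dy":0,"dz":0,"rx":0,"ry":0,"rz":0,"claw":0.7},{"dx":0,"dy":0,"dz":0,"rx":0,"ry":0,"rz":0,"claw":0.7},{"dx":0,"dy":0,"dz":0,"rx":0,"ry":0,"rz":0,"claw":0.7},{"dx":0,"dy":0,"dz":0,"rx":0,"ry":0,"rz":0,"claw":0.7},{"dx":0,"dy":0,"dz":0,"rx":0,"ry":0,"rz":0,"claw":0.7},{"dx":0,"dy":0,"dz":0,"rx":0,"ry":0,"rz":0,"claw":0.7}])

```text
time_s: 17.75
ee_pos: [0.4501, 0.0466, 0.0394]
eef_rot: [3.141, -0.0, 1.572]
force: [-2.4, 0.2, 6.3]
grip_width: 0.0443
grip_force: 15.0
```

Request:
step_arm(plan=[{"dx":0,"dy":0,"dz":-0.4,"rx":0,"ry":0,"rz":0,"claw":0.7},{"dx":0,"dy":0,"dz":-0.5,"rx":0,"ry":0,"rz":0,"claw":0.7},{"dx":-0.371,"dy":0.295,"dz":0,"rx":0,"ry":0,"rz":0,"claw":0.7},{"dx":-0.371,"dy":0.295,"dz":0,"rx":0,"ry":0,"rz":0,"claw":0.7},{"dx":-0.371,"dy":0.295,"dz":0,"rx":0,"ry":0,"rz":0,"claw":0.7},{"dx":-0.371,"dy":0.295,"dz":0,"rx":0,"ry":0,"rz":0,"claw":0.7},{"dx":-0.371,"dy":0.295,"dz":0,"rx":0,"ry":0,"rz":0,"claw":0.7},{"dx":0,"dy":0,"dz":0,"rx":0,"ry":0,"rz":0,"claw":0.7},{"dx":0,"dy":0,"dz":0,"rx":0,"ry":0,"rz":0,"claw":0.7},{"dx":0,"dy":0,"dz":0,"rx":0,"ry":0,"rz":0,"claw":0.7}])

```text
time_s: 18.75
ee_pos: [0.597, -0.138, 0.1288]
eef_rot: [-3.141, -0.0, 1.572]
force: [-0.0, -0.4, -0.6]
grip_width: 0.0443
grip_force: 15.0
```

Request:
step_arm(plan=[{"dx":0,"dy":0,"dz":0.3,"rx":0,"ry":0,"rz":0,"claw":0.7},{"dx":0,"dy":0,"dz":0.3,"rx":0,"ry":0,"rz":0,"claw":0.7},{"dx":0,"dy":0,"dz":0.13,"rx":0,"ry":0,"rz":0,"claw":0.7},{"dx":0,"dy":0,"dz":0,"rx":0,"ry":0,"rz":0,"claw":0.7},{"dx":0,"dy":0,"dz":0,"rx":0,"ry":0,"rz":0,"claw":0.7}])

```text
time_s: 19.25
ee_pos: [0.598, -0.1385, 0.0573]
eef_rot: [3.14, 0.0, 1.572]
force: [0.1, 0.8, 0.5]
grip_width: 0.0443
grip_force: 15.0
```

Request:
step_arm(plan=[{"dx":0,"dy":0,"dz":0.05,"rx":0,"ry":0,"rz":0,"claw":0.7},{"dx":0,"dy":0,"dz":0.02,"rx":0,"ry":0,"rz":0,"claw":0.7},{"dx":0,"dy":0,"dz":0,"rx":0,"ry":0,"rz":0,"claw":0.7},{"dx":0,"dy":0,"dz":0,"rx":0,"ry":0,"rz":0,"claw":0.3},{"dx":0,"dy":0,"dz":0,"rx":0,"ry":0,"rz":0,"claw":0.3},{"dx":0,"dy":0,"dz":0,"rx":0,"ry":0,"rz":0,"claw":0.3},{"dx":0,"dy":0,"dz":0,"rx":0,"ry":0,"rz":0,"claw":0.3},{"dx":0,"dy":0,"dz":-0.2,"rx":0,"ry":0,"rz":0,"claw":0.3},{"dx":0,"dy":0,"dz":-0.3,"rx":0,"ry":0,"rz":0,"claw":0.2},{"dx":0,"dy":0,"dz":-0.3,"rx":0,"ry":0,"rz":0,"claw":0.2}])

```text
time_s: 20.25
ee_pos: [0.5973, -0.1387, 0.1297]
eef_rot: [-3.141, -0.0, 1.571]
force: [-0.3, 0.5, 0.5]
grip_width: 0.0744
grip_force: 0.0
```

Request:
step_arm(plan=[{"dx":0,"dy":0,"dz":-0.3,"rx":0,"ry":0,"rz":0,"claw":0.2},{"dx":-0.3,"dy":-0.4,"dz":0,"rx":0,"ry":0,"rz":0,"claw":0.2},{"dx":-0.3,"dy":-0.4,"dz":0,"rx":0,"ry":0,"rz":0,"claw":0.2},{"dx":-0.3,"dy":-0.4,"dz":0,"rx":0,"ry":0,"rz":0,"claw":0.2},{"dx":-0.3,"dy":-0.4,"dz":0,"rx":0,"ry":0,"rz":0,"claw":0.2},{"dx":-0.3,"dy":-0.2,"dz":0,"rx":0,"ry":0,"rz":0,"claw":0.2},{"dx":0,"dy":0,"dz":0,"rx":0,"ry":0,"rz":0,"claw":0.2},{"dx":0,"dy":0,"dz":0,"rx":0,"ry":0,"rz":0,"claw":0.2}])

```text
time_s: 21.05
ee_pos: [0.4175, -0.2893, 0.1591]
eef_rot: [3.141, 0.0, 1.57]
force: [0.0, -0.1, -1.2]
grip_width: 0.0752
grip_force: 0.0
```

```bash
python3 - <<'E'
from h import *
p=viewer.camera("scene")
c=p["img"][190:390,190:460]; cv2.imwrite("pics/s3c.png",cv2.resize(c[...,::-1],None,fx=2.9,fy=2.9))
p=viewer.camera("top")
c=p["img"][140:340,120:520]; cv2.imwrite("pics/t3c.png",cv2.resize(c[...,::-1],None,fx=2,fy=2))
E
```

```text
(no output)
```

View pics/s3c.png

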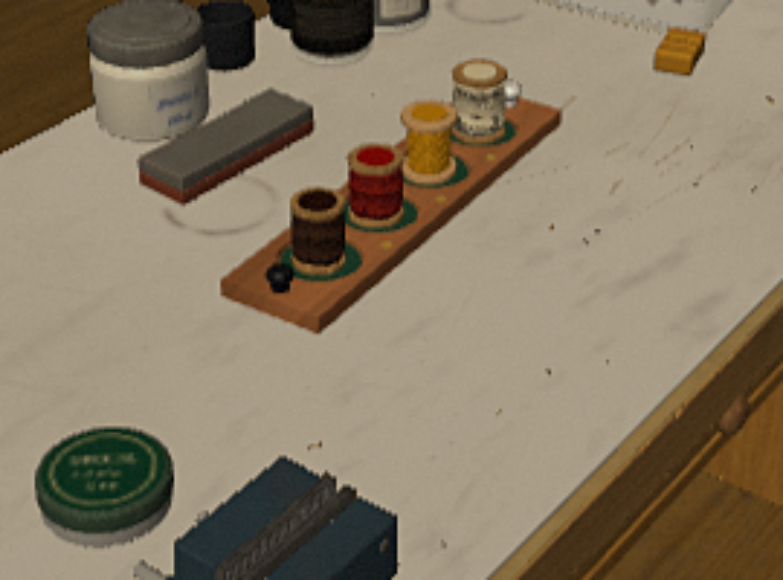

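View pics/t3c.png

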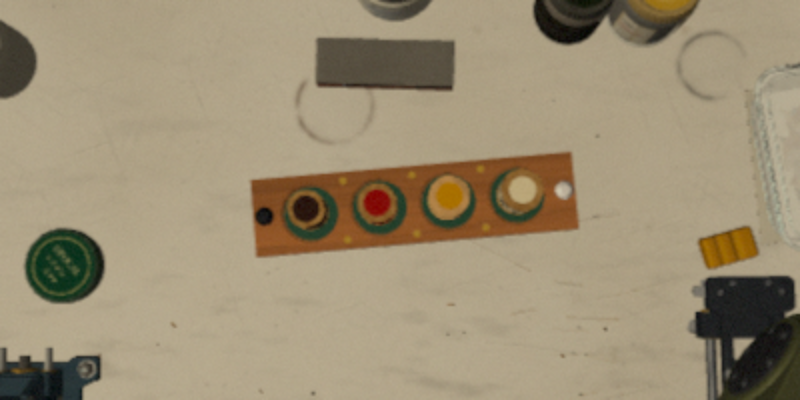

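Both views show brown, red, ochre and cream upright in order from the black knob to the white knob. In the top crop they sit at (307,208), (378,203), (449,195) and (521,190). The tin, wax and stone have not moved, and the gripper is clear.

```bash
python3 -c "
from station import hand_in
print(hand_in())"
```

```text
the job is handed in; nothing more can be done
None
```

The job is handed in at about 21 s: all four spools stand upright in their hollows, cream by the white knob, then ochre, red and dark brown by the black knob, and the tin, wax and stone were not touched.

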